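# Unpile the bench supplies onto their organiser bases

### The job

Take the two piles of bench supplies apart and put each thing away on its own organiser base, upright as it is now: the tape roll over the post, and the tin, the small jar, the note pad and the heat sink each inside the rim of its own shape and size. Each must rest flat on its base plate, with the pad and the heat sink squared up to their rims.

Things in the scene. Friction and masses are not known exactly. Their poses are not given: they have to be found in the camera images.
- tape_roll: black roll of tape lying flat, a ring of outer diameter 66 mm, height 19 mm, with a through hole of about 33 mm; at the bottom of one pile. Origin at the centre of its underside, z up.
- note_pad: square yellow note pad, rigid, 50x50x12 mm, lying flat on the tape roll, x and y along its edges. Origin at the centre of its underside, z up.
- small_jar: small clear jar of screws with a white cap, standing upright on the note pad, diameter 40 mm, height 38 mm (the cap is the top 10 mm). Origin at the centre of its underside, z up.
- tin: round white tin with a slip lid, diameter 60 mm over the lid (the upper 12 mm) and 57 mm below it, height 29 mm (its lid's face, which carries the heat sink, is 28.5 mm above the origin); at the bottom of the other pile. Other bench things among the work are under 50 mm high; a canister at the back is 131 mm. Origin at the centre of its underside, z up.
- finned_sink: black aluminium heat sink lying on the tin, fins up, 40 mm along x, 30 mm along y, 22 mm high; its fins are thin upright plates along x, the outermost flush with the two 40 mm sides, so it can be gripped across either pair of sides. Origin at the centre of its underside, z up.
- post_base: base with a post, the place for the tape roll. Fixed white plate 92x92x4 mm; origin at the centre of its underside, z up, x and y along its edges; upper face 4 mm above the origin. In the middle stands a round black post 12 mm in diameter (20 mm in its lowest 2 mm, tapering to 12 mm by 4 mm), 15 mm high above the plate, with a bevelled tip. There is no rim.
- large_round_base: base with the large round rim, the place for the tin. Fixed white plate 92x92x4 mm; origin at the centre of its underside, z up, x and y along its edges; upper face 4 mm above the origin. A black circular rim 78 mm in inner diameter, 4 mm thick, stands 5 mm above the plate, centred on it.
- small_round_base: base with the small round rim, the place for the jar. Fixed white plate 92x92x4 mm; origin at the centre of its underside, z up, x and y along its edges; upper face 4 mm above the origin. A black circular rim 58 mm in inner diameter, 4 mm thick, stands 5 mm above the plate, centred on it.
- square_base: base with the square rim, the place for the note pad. Fixed white plate 92x92x4 mm; origin at the centre of its underside, z up, x and y along its edges; upper face 4 mm above the origin. A black square rim, 68x68 mm inside, 4 mm thick, stands 5 mm above the plate, centred on it.
- oblong_base: base with the oblong rim, the place for the heat sink. Fixed white plate 92x92x4 mm; origin at the centre of its underside, z up, x and y along its edges; upper face 4 mm above the origin. A black oblong rim, 58 mm along x and 48 mm along y inside, 4 mm thick, stands 5 mm above the plate, centred on it.
Not all that is in view belongs to the job. Of the things shaped like the note_pad, the yellow one is meant.

How it is judged:
By the outcome, as a careful person would: the job done as asked, in the order asked, and still so for the second after the job is handed in, with the robot touching nothing.
It also fails if it takes over 134 s, if anything falls off the work surface, if the arm or the gripper's body presses on something with over 40 N, if the wrist force passes 120 N, or if a joint passes its speed limit or range.

### The arm

A 6-joint arm with a two-finger parallel gripper is mounted at the origin on a cart in front of the work surface, level with it; the furniture and walls round the work are solid. World frame = base frame: x ahead of the robot, y to its left, z up, the work surface at z = 0. Lengths are in m, angles in rad, forces in N, time in s.
With the tool pointing down it reaches from about 0.35 to 0.85 m from the base axis. Payload 8.1 kg.
Tool frame: the origin (TCP) lies at the very end of the fingers, on their centre line; the grasp point (between the pads) lies 19 mm behind it; z points along the fingers, y is the line along which they close (so a half turn about z gives the same grasp; the last joint's range is limited). The gripper opens to 93 mm and grips with 3 to 60 N. Pads are 15 mm wide; open, the fingers measure 128 mm over their backs; the gripper's body (75 mm by 188 mm) begins 65 mm behind the grasp point.
Start: joints at [1.146, 0.13, 1.488, -0, 1.523, -0.085], TCP at [0.2, 0.566, 0.219] pointing down, gripper open.
Joint ranges: [-2.96, 2.96], [-0.89, 2.26], [0.02, 2.5], [-1.34, 4.48], [0, 2.73], [-2.66, 2.66]. Speed limits (rad/s): [2.39, 2.39, 2.79, 3.14, 3.14, 3.14].

### API

Orientations are given as a rotation vector (axis times angle).
In Python, from plant import monitor, eyes, ticket gives the robot as it stands.
- The arm moves only by the tool arm_command, never from a script. Its argument "deltas" is a list that holds one entry, the list of rows, each a list of 6 numbers: the shift along the world's x, y, z in cm, then the turn, a rotation vector about the world's x, y, z in degrees. In form: [[[tx, ty, tz, rx, ry, rz], ...]]. A call has 1 to 12 rows; each row shifts and turns the commanded pose from where the row before left it; what a row does not reach is not made up. A row lasts 1/12 s, in which the tool goes at most 41.7 mm and 7.16 degrees, less where a joint would pass 70% of its speed; a pose out of reach is approached as far as the arm can. A call is refused whole if a number of a shift passes 4.17 or a number of a turn 7.16, either way. A call with a gripper value outside its range is refused whole. "gripper" is the opening, from -1 (shut) to 1 (fully open), set as the call begins (left out, the last holds). The fingers move at their own pace and stop on an object; "squeeze" is the grip in N (left out, the last holds). Time passes only in rows, so rows that do not move let the fingers close. It gives the time, the measured TCP pose, the force, the opening and the grip force at its end, in the units of the state.
- monitor.read_state(): the state, without advancing time (a new reading comes with each control period).
- eyes.read_camera(name): name is "side" or "top" or "wrist"; returns the picture (384x512x3 uint8, blue, green, red); there is no depth.
- eyes.camera_model(name): a dict with "fx", "fy", "cx", "cy" (pixels), "k1" (the pictures are not rectified: a ray, as slopes to the right and down, at radius r is drawn at 1 + k1 r^2 times it, then the intrinsics apply), "rvec" (rotation vector, rad) and "tvec" (3), from world to camera coordinates, as OpenCV has them. Camera axes: x right, y down, z forward; pixel columns grow to the right and rows downward; lengths in m; the calibration is good to about 2 mm. A picture is of the moment at which its call begins: read the wrist's pose just before it. camera_model takes no time and is no camera call; for the wrist camera it gives the pose at the moment of the call.
- ticket.close_job(): hands the job in; it is judged then, once.
The state is a dict: "t": time; "q": joint angles; "dq": joint speeds; "joint_torque": joint torques, N m; "tool_pos": TCP position; "orientation": TCP orientation; "force": force on the tool from outside, world axes, zero at the start; "wrist_torque": the same for the moment, N m; "opening": finger opening in m; "gripper_force": force on a finger pad.
Only numpy, scipy, OpenCV 4.12 (cv2) and the standard library are available. Lean on these libraries where they do the work, as an engineer would, in place of code of your own. Each camera call takes 0.05 s, during which the arm holds its last target. There are 200 camera calls.

## Working session

There is one attempt and no reset: what is moved stays moved. The work goes in short steps, Python scripts to look and compute and a tool call to move; the robot and the scene stay as the last step left them, time stands still between calls to the robot, and variables do not carry over. Pictures are saved under pics/ and viewed, at most 14 in all, crops included, and the job is handed in when it is done.

Besides the shell and the picture viewer there is one more tool, called after ">>>" as name(argument=value, ...), one argument or row to a line, values as JSON. arm_command: Moves the arm, as the interface text tells. Its arguments: {"type":"object","properties":{"deltas":{"type":"array"},"gripper":{"type":"number"},"squeeze":{"type":"number"}},"required":["deltas"]}

```bash
mkdir -p pics; ls; python3 - <<'E'
from plant import monitor, eyes, ticket
import cv2
s=monitor.read_state(); print(s)
for n in ("top","side"):
    im=eyes.read_camera(n); cv2.imwrite(f"pics/{n}0.png",im); print(n,eyes.camera_model(n))
im=eyes.read_camera("wrist"); cv2.imwrite("pics/wrist0.png",im); print(eyes.camera_model("wrist"))
E
```

```text
pics
{'t': 0.0, 'q': array([ 1.14562417e+00,  1.31195873e-01,  1.48925860e+00,  1.58955082e-05,
        1.52299026e+00, -8.54110240e-02]), 'dq': array([ 0.00182832,  0.00128763, -0.00105707,  0.00069223,  0.00056022,
        0.00249806]), 'joint_torque': array([ 6.12098193e-04, -5.59862137e+01, -4.91744936e+01,  7.67344935e-02,
        3.60621780e-02, -1.53671253e-04]), 'tool_pos': array([0.19970387, 0.56519375, 0.21757807]), 'orientation': array([-5.31051532e-01, -3.09589177e+00,  2.80823232e-03]), 'force': array([0.8445361 , 0.36354608, 0.54213806]), 'wrist_torque': array([ 0.00833298, -0.00943828, -0.0265594 ]), 'gripper_force': 0.0, 'opening': 0.09326527794362378}
top {'fx': 429.8490158342842, 'fy': 429.8490158342842, 'cx': 255.223081341359, 'cy': 189.37212269993952, 'k1': 0.014503532190040337, 'rvec': array([ 2.09891872, -2.12148962,  0.18675554]), 'tvec': array([-0.02450761,  0.55524612,  0.98288372])}
side {'fx': 384.06034391701843, 'fy': 384.06034391701843, 'cx': 253.32470325224196, 'cy': 188.58715830301225, 'k1': -0.003124044454953029, 'rvec': array([ 2.20392613, -0.06535187,  0.05661037]), 'tvec': array([-0.55833261,  0.02172237,  1.03472751])}
{'fx': 270.1440262838952, 'fy': 270.1440262838952, 'cx': 258.8516237749171, 'cy': 192.92346492998627, 'k1': 0.013269072479398514, 'rvec': array([-2.3535621 , -1.66377217, -0.25082867]), 'tvec': array([-0.59803524, -0.03432444,  0.39337532])}
```

View pics/top0.png

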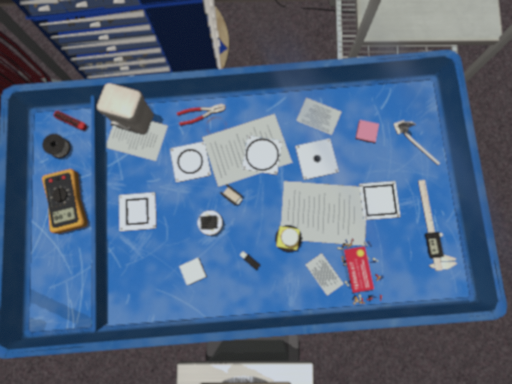

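View pics/side0.png

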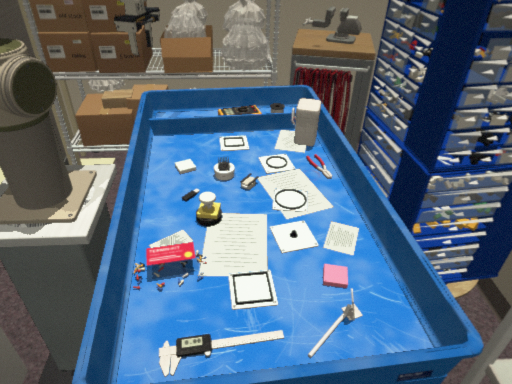

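The top view shows the tin and sink at (209,222), and the tape, pad and jar at (289,237). The bases are oblong (137,211), small round (190,161), large round (262,154), post (317,158) and square (380,200). The canister is at (125,105). The side view agrees with this. Next I measure everything.

```bash
cat > h.py <<'E'
import numpy as np, cv2
from plant import monitor, eyes, ticket
def undist(m,px):
    p=(np.atleast_2d(px).astype(float)-[m['cx'],m['cy']])/[m['fx'],m['fy']]
    u=p.copy()
    for _ in range(10): u=p/(1+m['k1']*(u**2).sum(1,keepdims=True))
    return u
def cast(m,px,z):
    R=cv2.Rodrigues(m['rvec'])[0]; u=undist(m,px)
    d=np.c_[u,np.ones(len(u))]@R; c=-R.T@m['tvec']
    return (c+d*((z-c[2])/d[:,2])[:,None])
def proj(m,P):
    R=cv2.Rodrigues(m['rvec'])[0]; c=np.atleast_2d(P)@R.T+m['tvec']; s=c[:,:2]/c[:,2:]
    s=s*(1+m['k1']*(s**2).sum(1,keepdims=True)); return s*[m['fx'],m['fy']]+[m['cx'],m['cy']]
def comps(mask,amin=20,roi=None):
    out=[]
    for c in cv2.findContours(mask.astype(np.uint8),cv2.RETR_EXTERNAL,cv2.CHAIN_APPROX_NONE)[0]:
        if cv2.contourArea(c)>=amin: out.append(c.reshape(-1,2))
    return out
E
python3 - <<'E'
from h import *
for n in("top","side"):
    m=eyes.camera_model(n); R=cv2.Rodrigues(m['rvec'])[0]; print(n,"cam",(-R.T@m['tvec']).round(3), proj(m,[[0.2,.566,.219],[0,0,0],[.5,0,0]]).round())
m=eyes.camera_model("top"); im=cv2.imread("pics/top0.png")
hsv=cv2.cvtColor(im,cv2.COLOR_BGR2HSV)
dark=(hsv[...,2]<75)
for n,(u,v) in dict(oblong=(137,211),smallr=(190,161),larger=(262,154),post=(317,158),square=(380,200)).items():
    g=cv2.cvtColor(im,cv2.COLOR_BGR2GRAY)
    k=np.zeros_like(g); k[v-17:v+18,u-17:u+18]=255
    mask=(g<90)&(k>0)
    cs=comps(mask,8); 
    for c in cs:
        P=cast(m,c,.009 if n!='post' else .019)[:,:2]
        r=cv2.minAreaRect((P*1000).astype(np.float32)); print(n,len(c),np.round(r[0],1),np.round(r[1],1),round(r[2],1))
crop=im[110:290,110:410]; cv2.imwrite("pics/topc.png",cv2.resize(im[195:265,180:320],None,fx=5.5,fy=5.5,interpolation=cv2.INTER_CUBIC))
E
```

```text
top cam [ 0.354 -0.049  1.071] [[-62. 361.]
 [244. 433.]
 [244. 215.]]
side cam [ 0.491 -0.856  0.64 ] [[143.  50.]
 [ 46. 197.]
 [232. 192.]]
post 12 [ 640.6 -186.5] [10.1 10.5] 88.0
```

View pics/topc.png

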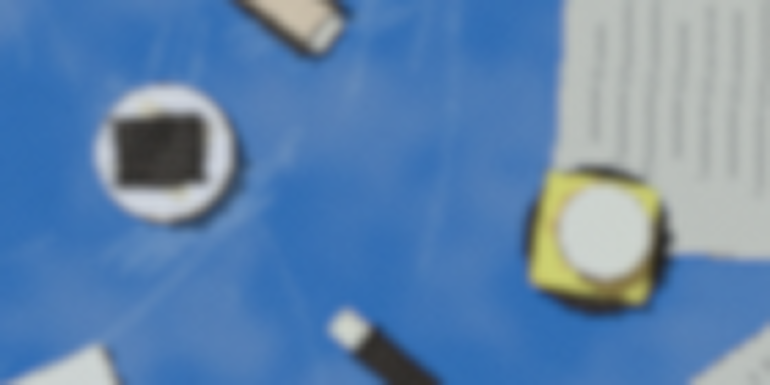

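View pics/wrist0.png

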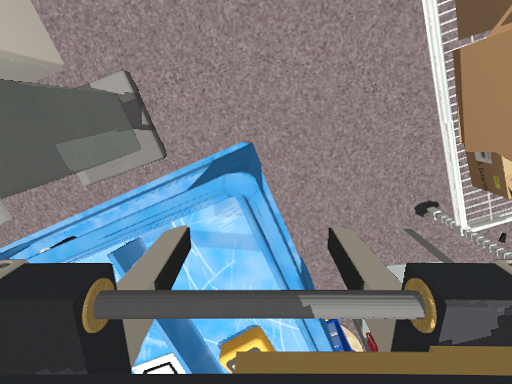

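The crop shows the tin lid, a white disc at full-image (210,222), with the black sink on it. It also shows the yellow pad at (288,237) with the white cap at (290,236) and the black tape around it. The wrist view looks past the fingers over the left tray wall. Now I measure with subpixel upsampling.

```bash
cat > meas.py <<'E'
from h import *
S=6
def up(im,u,v,h):
    x0,y0=u-h,v-h
    c=cv2.resize(im[y0:v+h+1,x0:u+h+1],None,fx=S,fy=S,interpolation=cv2.INTER_CUBIC)
    return c,lambda p:(np.asarray(p,float)+.5)/S-.5+[x0,y0]
def rep(tag,m,mask,back,z,amin=300):
    for c in comps(mask,amin):
        P=cast(m,back(c),z)[:,:2]*1000
        r=cv2.minAreaRect(P.astype(np.float32)); e=cv2.fitEllipse(P.astype(np.float32))
        print(tag,"rect",np.round(r[0],1),np.round(r[1],1),round(r[2],1),"ell",np.round(e[0],1),np.round(e[1],1),"px",back(c).mean(0).round(1))
E
python3 - <<'E'
from meas import *
m=eyes.camera_model("top"); im=cv2.imread("pics/top0.png")
for n,(u,v,h,z) in dict(oblong=(137,211,15,.009),smallr=(190,161,16,.009),larger=(262,154,20,.009),square=(380,200,18,.009)).items():
    c,b=up(im,u,v,h); g=cv2.cvtColor(c,cv2.COLOR_BGR2GRAY); rep(n,m,g<130,b,z)
    print(n,g.min(),g.max())
for n,(u,v) in dict(oblong=(137,211),smallr=(190,161),square=(380,200),post=(317,158)).items():
    c,b=up(im,u,v,26); s=cv2.cvtColor(c,cv2.COLOR_BGR2HSV); rep(n+" plate",m,(s[...,1]<70)&(s[...,2]>190),b,.004,5000)
c,b=up(im,317,158,8); g=cv2.cvtColor(c,cv2.COLOR_BGR2GRAY); rep("post",m,g<130,b,.019)
c,b=up(im,209,222,19); s=cv2.cvtColor(c,cv2.COLOR_BGR2HSV)
rep("tin",m,(s[...,1]<70)&(s[...,2]>150),b,.029); rep("sink",m,(s[...,2]<120)&(s[...,1]<110),b,.0505)
c,b=up(im,289,237,22); s=cv2.cvtColor(c,cv2.COLOR_BGR2HSV)
rep("pad",m,(s[...,0]>18)&(s[...,0]<40)&(s[...,1]>90)&(s[...,2]>110),b,.031)
c,b=up(im,290,236,11); s=cv2.cvtColor(c,cv2.COLOR_BGR2HSV)
rep("cap",m,(s[...,1]<60)&(s[...,2]>150),b,.069)
c,b=up(im,289,237,22); s=cv2.cvtColor(c,cv2.COLOR_BGR2HSV)
rep("tape",m,(s[...,2]<100),b,.019)
print("canister top",cast(m,[[100,88],[142,92],[140,115],[112,118]],.131)[:,:2].round(3).tolist())
print("divider/walls",cast(m,[[105,200],[92,200],[20,200],[250,320],[250,75],[480,200]],.0)[:,:2].round(3).tolist())
E
```

```text
oblong rect [512.5 267.5] [66.  56.7] 3.0 ell [512.7 268. ] [63.7 75.9] px [136.6 210.9]
oblong 85 212
smallr rect [621.  128.3] [21.8 57.6] 25.2 ell [641.4 138.9] [61.5 65.6] px [193.5 168.9]
smallr rect [651.4 143.4] [39.8 63.3] 29.0 ell [640.1 137.2] [61.4 62.4] px [186.6 155.5]
smallr 105 212
larger rect [604.2 -55.4] [40.6  3.9] 89.2 ell [603.8 -52.2] [ 3.7 43.7] px [265.2 174. ]
larger rect [612.4 -90.7] [16.9 21.4] 88.8 ell [609.9 -92.8] [14.7 25.2] px [280.  171.1]
larger rect [630.9 -56.5] [30.2 79.2] 18.8 ell [653.4 -48.6] [75.3 80.2] px [265.9 164.8]
larger rect [674.5 -41.9] [46.5 82.9] 16.4 ell [655.7 -47.3] [81.2 82.7] px [258.8 145.4]
larger 99 212
square rect [ 533.7 -339.2] [76.1 76.1] 3.8 ell [ 534.  -339.3] [87.3 88.3] px [379.7 199.7]
square rect [ 560.1 -385. ] [ 5.  38.7] 85.8 ell [ 574.8 -386.3] [ 4.3 60.6] px [397.8 188.7]
square 81 212
oblong plate rect [513.3 269. ] [93.4 91.3] 3.1 ell [512.9 270.4] [102.4 105.2] px [135.6 211.8]
smallr plate rect [650.7 126. ] [110.3 124.5] 6.4 ell [646.3 127.8] [110.3 128.7] px [199.5 156.9]
square plate rect [ 534.6 -340.
[... 559 characters left out ...]
38.2 ell [ 456.7 -130.3] [ 5.5 18.8] px [297.  230.6]
pad rect [ 440.9 -106.9] [52.4 52.9] 81.5 ell [ 440.6 -108.9] [53.9 56.8] px [284.7 239.6]
cap rect [ 438.9 -109. ] [39.8 40.8] 60.1 ell [ 439.  -108.9] [39.5 41. ] px [289.4 236.8]
cap rect [ 457.3 -127. ] [21.4 19.4] 89.4 ell [ 460.3 -130.6] [15.4 25.4] px [298.3 227.3]
tape rect [ 411.6 -104.4] [40.4  8.3] 83.0 ell [ 412.  -105.3] [ 7.7 39.4] px [286.7 249.4]
tape rect [ 432.8 -136.6] [ 8.3 34.3] 76.2 ell [ 432.2 -136. ] [ 7.6 32.2] px [299.3 240.8]
canister top [[0.787, 0.331], [0.776, 0.232], [0.719, 0.234], [0.713, 0.299]]
divider/walls [[0.543, 0.353], [0.543, 0.386], [0.546, 0.57], [0.247, -0.014], [0.878, -0.018], [0.532, -0.59]]
```

>>> arm_command(
  deltas=[
    [[1.9,-3.3,0,0,0,1.7],[1.9,-3.3,0,0,0,1.7],[1.9,-3.3,0,0,0,1.7],[1.9,-3.3,0,0,0,1.7],[1.9,-3.3,0,0,0,1.7],[1.9,-3.3,0,0,0,1.7],[1.9,-3.3,0,0,0,1.7],[1.9,-3.3,0,0,0,1.7],[1.9,-3.3,0,0,0,1.7],[1.9,-3.3,0,0,0,1.7],[1.9,-3.3,0,0,0,1.7],[1.9,-3.3,0,0,0,1.7]],
  ],
  gripper=1,
)

```text
t: 1.15
tool_pos: [0.4284, 0.1679, 0.2186]
orientation: [-0.028, 3.141, 0.0]
force: [0.4, 0.1, -1.2]
opening: 0.0929
gripper_force: 0.0
```

>>> arm_command(
  deltas=[
    [[1.5,-2.6,-1,0,0,0],[1.5,-2.6,-2,0,0,0],[1.5,-2.6,-3,0,0,0],[0.5,-0.9,-3,0,0,0],[0,0,0,0,0,0],[0,0,0,0,0,0]],
  ],
)

```text
t: 1.65
tool_pos: [0.4759, 0.0827, 0.1274]
orientation: [0.023, -3.137, -0.0]
force: [0.6, 1.0, 1.2]
opening: 0.0931
gripper_force: 0.0
```

```bash
python3 - <<'E'
from h import *
s=monitor.read_state(); m=eyes.camera_model("wrist"); im=eyes.read_camera("wrist"); cv2.imwrite("pics/w1.png",im)
print(s['tool_pos'],s['orientation'],m); print(proj(m,[[.4776,.0818,.0505],[.48,.0827,.029]]))
E
```

```text
[0.47589621 0.0826704  0.12739134] [ 2.26643070e-02 -3.13650895e+00 -7.47297034e-06] {'fx': 270.1440262838952, 'fy': 270.1440262838952, 'cx': 258.8516237749171, 'cy': 192.92346492998627, 'k1': 0.013269072479398514, 'rvec': array([-2.04705893, -2.0760373 , -0.30932175]), 'tvec': array([-0.07523589, -0.46252339,  0.16602572])}
[[258.72439319 203.37135024]
 [259.60777946 198.70987383]]
```

View pics/w1.png

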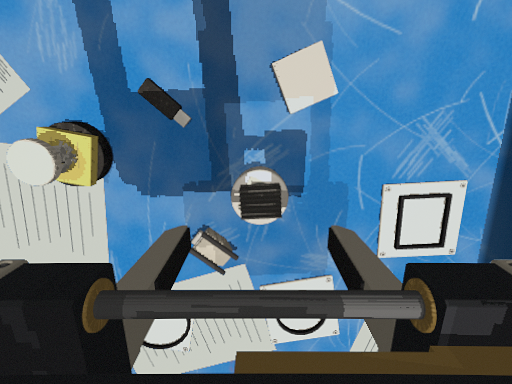

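The wrist view shows the sink at (261,202) against a prediction of (259,203), so the measurement holds. I descend and grip.

>>> arm_command(
  deltas=[
    [[0.1,0,-2,0,0,0],[0.1,0,-2,0,0,0],[0,0,-2,0,0,0],[0,0,-1.5,0,0,0],[0,0,-1,0,0,0],[0,0,-0.7,0,0,0],[0,0,0,0,0,0],[0,0,0,0,0,0],[0,0,0,0,0,0]],
  ],
)

```text
t: 2.45
tool_pos: [0.4808, 0.0835, 0.0386]
orientation: [-0.026, 3.139, 0.0]
force: [0.1, 0.4, -0.4]
opening: 0.0928
gripper_force: 0.0
```

>>> arm_command(
  deltas=[
    [[0,0,0,0,0,0],[0,0,0,0,0,0],[0,0,0,0,0,0],[0,0,0,0,0,0],[0,0,0,0,0,0],[0,0,0,0,0,0],[0,0,0,0,0,0],[0,0,0,0,0,0]],
  ],
  gripper=-1,
  squeeze=15,
)

```text
t: 3.12
tool_pos: [0.4797, 0.0832, 0.0371]
orientation: [0.025, -3.141, 0.0]
force: [-0.1, 0.1, 0.3]
opening: 0.044
gripper_force: 0.0
```

>>> arm_command(
  deltas=[
    [[0,0,0,0,0,0],[0,0,0,0,0,0],[0,0,0,0,0,0],[0,0,0,0,0,0]],
  ],
)

```text
t: 3.45
tool_pos: [0.4796, 0.0832, 0.0371]
orientation: [0.026, -3.141, 0.0]
force: [0.5, -0.2, -0.3]
opening: 0.0396
gripper_force: 15.0
```

>>> arm_command(
  deltas=[
    [[0,0,0.5,0,0,0],[0,0,1,0,0,0],[0,0,2,0,0,0],[0,0,2,0,0,0],[0,0,1.5,0,0,0],[0,0,0,0,0,0],[0,0,0,0,0,0]],
  ],
)

```text
t: 4.03
tool_pos: [0.4808, 0.0832, 0.1087]
orientation: [-0.026, 3.138, 0.0]
force: [0.1, -0.2, -0.3]
opening: 0.0398
gripper_force: 15.0
```

>>> arm_command(
  deltas=[
    [[0.3,1.5,0,0,0,-6.8],[0.3,1.5,0,0,0,-6.8],[0.3,1.5,0,0,0,-6.8],[0.3,1.5,0,0,0,-6.8],[0.3,1.5,0,0,0,-6.8],[0.3,1.5,0,0,0,-6.8],[0.3,1.5,0,0,0,-6.8],[0.3,1.5,0,0,0,-6.8],[0.3,1.5,0,0,0,-6.8],[0.3,1.5,0,0,0,-6.8],[0.3,1.5,0,0,0,-6.8],[0,1.5,0,0,0,-6.8]],
  ],
)

```text
t: 5.03
tool_pos: [0.5121, 0.2635, 0.1054]
orientation: [-2.04, -2.388, 0.003]
force: [1.3, 0.7, -0.5]
opening: 0.0395
gripper_force: 15.0
```

>>> arm_command(
  deltas=[
    [[0,0.3,0,0,0,-6.6],[0,0,-1.5,0,0,0],[0,0,-1.5,0,0,0],[0,0,-1,0,0,0],[0,0,-1,0,0,0],[0,0,0,0,0,0],[0,0,0,0,0,0],[0,0,0,0,0,0]],
  ],
)

```text
t: 5.7
tool_pos: [0.513, 0.2662, 0.0576]
orientation: [2.168, 2.273, 0.001]
force: [-0.0, 0.4, 0.1]
opening: 0.04
gripper_force: 15.0
```

>>> arm_command(
  deltas=[
    [[0,0,-1.2,0,0,0.3],[0,0,-1.2,0,0,0],[0,0,-1,0,0,0],[0,0,-0.7,0,0,0],[0,0,-0.3,0,0,0],[0,0,0,0,0,0],[0,0,0,0,0,0],[0,0,0,0,0,0]],
  ],
)

```text
t: 6.37
tool_pos: [0.5126, 0.2661, 0.0128]
orientation: [-2.162, -2.279, 0.001]
force: [-0.2, -0.0, -0.5]
opening: 0.04
gripper_force: 15.0
```

```bash
python3 - <<'E'
from h import *
s=monitor.read_state(); print(s['tool_pos'],s['force'])
im=eyes.read_camera("side"); m=eyes.camera_model("side"); u,v=proj(m,[[.513,.268,.02]])[0].astype(int); print(u,v)
a=im[v-50:v+50,u-60:u+60]; t=eyes.read_camera("top"); m=eyes.camera_model("top"); u,v=proj(m,[[.513,.268,.02]])[0].astype(int)
b=t[v-50:v+50,u-60:u+60]; cv2.imwrite("pics/p1.png",np.vstack([cv2.resize(x,None,fx=3,fy=3,interpolation=cv2.INTER_CUBIC) for x in (a,b)]))
E
```

```text
[0.51256845 0.26612076 0.01281279] [-0.21498667 -0.01985123 -0.45588855]
233 138
```

View pics/p1.png

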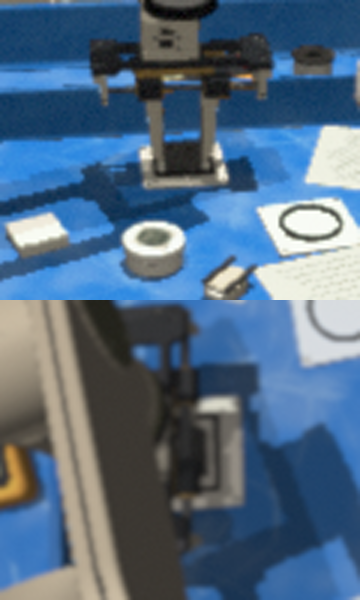

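The sink sits inside the oblong rim, with the fingers just above it. I release it.

>>> arm_command(
  deltas=[
    [[0,0,0,0,0,0],[0,0,0,0,0,0],[0,0,0,0,0,0],[0,0,0,0,0,0],[0,0,1,0,0,0],[0,0,2,0,0,0],[0,0,3,0,0,0],[0,0,3,0,0,0],[0,0,3,0,0,0],[0,0,0,0,0,0],[0,0,0,0,0,0]],
  ],
  gripper=1,
)

```text
t: 7.38
tool_pos: [0.5147, 0.267, 0.137]
orientation: [2.16, 2.278, 0.009]
force: [-0.7, -0.5, -0.5]
opening: 0.0927
gripper_force: 0.0
```

```bash
python3 - <<'E'
from meas import *
s=monitor.read_state(); m=eyes.camera_model("wrist"); im=eyes.read_camera("wrist"); cv2.imwrite("pics/w2.png",im)
print(s['tool_pos'],s['orientation'])
u,v=proj(m,[[.513,.268,.026]])[0].astype(int); print(u,v)
cv2.imwrite("pics/w2c.png",im)
c,b=up(im,u,v,60); g=cv2.cvtColor(c,cv2.COLOR_BGR2GRAY)
rep("dark",m,g<60,b,.026,500)
E
```

```text
[0.51468725 0.2670198  0.1369683 ] [2.16021669 2.27756162 0.00881128]
257 188
dark rect [493.6 201. ] [78.3 18.5] 22.5 ell [495.5 203.8] [16.8 68.3] px [239.9 241.4]
dark rect [464.  251.8] [12.5 16.2] 4.0 ell [465.5 251.4] [12.  15.9] px [213.1 201.3]
dark rect [562.3 265. ] [12.6 13.8] 7.0 ell [561.4 265.3] [12.3 13.6] px [301.8 193.1]
dark rect [511.8 273.6] [61.4 52.3] 4.0 ell [512.  273.5] [60.4 72.3] px [257.  182.8]
```

View pics/w2.png

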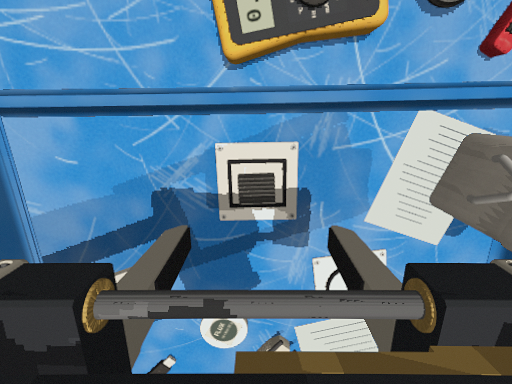

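The sink lies inside the oblong rim, around px (257,188), squared to it, with its fins along the rim's long side. The tin is bare at (223,330). Now I check the offset at the right heights and measure the tin and jar again from the top.

```bash
python3 - <<'E'
from meas import *
m=eyes.camera_model("wrist"); im=cv2.imread("pics/w2.png")
c,b=up(im,257,186,36); g=cv2.cvtColor(c,cv2.COLOR_BGR2GRAY)
rep("rim",m,g<60,b,.009,500)
c,b=up(im,257,188,22); g=cv2.cvtColor(c,cv2.COLOR_BGR2GRAY); k=np.zeros_like(g); o=6*2; k[24:-20,18:-18]=1
rep("sink",m,(g<75)&(k>0),b,.026,500)
rep("tin",m,*(lambda cb:((cv2.cvtColor(cb[0],cv2.COLOR_BGR2HSV)[...,1]<70)&(cv2.cvtColor(cb[0],cv2.COLOR_BGR2HSV)[...,2]>120),cb[1]))(up(im,223,328,27)),.029,2000)
E
```

```text
rim rect [510.2 268.9] [64.6 55.1] 4.1 ell [510.4 268.8] [63.6 76.2] px [257.  182.8]
sink rect [511.  256.4] [42.1 17.8] 3.5 ell [510.5 255.6] [18.1 46.2] px [258.7 198.3]
sink rect [510.  267.8] [37.7  3.5] 4.4 ell [510.1 267.9] [ 3.  56.9] px [256.4 188.7]
sink rect [509.3 272.6] [38.1  4.6] 3.6 ell [511.6 272.6] [ 3.1 73.4] px [256.5 184.5]
sink rect [508.4 279.9] [37.5  9.2] 5.2 ell [508.5 280. ] [10.3 37.8] px [255.5 177.9]
tin rect [478.2  78.4] [59.6 46.8] 3.3 ell [478.3  80.7] [49.1 63.3] px [223.6 330.3]
```

The rim centre is at (510,269) and the sink at about (510,268), both at 4°, so it is well placed. Next is the tin.

>>> arm_command(
  deltas=[
    [[-0.3,-1.5,0,0,0,7],[-0.3,-1.5,0,0,0,7],[-0.3,-1.5,0,0,0,7],[-0.3,-1.5,0,0,0,7],[-0.3,-1.5,0,0,0,7],[-0.3,-1.5,0,0,0,7],[-0.3,-1.5,0,0,0,7],[-0.3,-1.5,0,0,0,7],[-0.3,-1.5,0,0,0,7],[-0.3,-1.5,0,0,0,7],[-0.3,-1.5,0,0,0,7],[0,-1.5,0,0,0,7]],
  ],
)

```text
t: 8.43
tool_pos: [0.4779, 0.0854, 0.1314]
orientation: [-0.072, -3.137, 0.001]
force: [-0.3, -0.3, 0.7]
opening: 0.093
gripper_force: 0.0
```

>>> arm_command(
  deltas=[
    [[0,-0.4,-1,0,0,3],[0,0,-2,0,0,0],[0,0,-2,0,0,0],[0,0,-1.5,0,0,0],[0,0,-1,0,0,0],[0,0,0,0,0,0],[0,0,0,0,0,0]],
  ],
)

```text
t: 9.02
tool_pos: [0.4786, 0.0821, 0.0572]
orientation: [0.001, -3.139, 0.0]
force: [1.3, -0.2, 1.0]
opening: 0.0931
gripper_force: 0.0
```

>>> arm_command(
  deltas=[
    [[0.1,0.1,-1.2,0,0,0],[0,0,-1.2,0,0,0],[0,0,-1.2,0,0,0],[0,0,-0.8,0,0,0],[0,0,-0.3,0,0,0],[0,0,0,0,0,0],[0,0,0,0,0,0],[0,0,0,0,0,0]],
  ],
)

```text
t: 9.68
tool_pos: [0.4812, 0.0832, 0.0117]
orientation: [-0.001, 3.141, 0.0]
force: [0.6, -0.3, 0.7]
opening: 0.093
gripper_force: 0.0
```

>>> arm_command(
  deltas=[
    [[0,0,0,0,0,0],[0,0,0,0,0,0],[0,0,0,0,0,0],[0,0,0,0,0,0],[0,0,0,0,0,0],[0,0,0,0,0,0],[0,0,0,0,0,0],[0,0,0,0,0,0]],
  ],
  gripper=-1,
  squeeze=20,
)

```text
t: 10.35
tool_pos: [0.4807, 0.0832, 0.0113]
orientation: [-0.001, 3.142, 0.0]
force: [0.2, 0.2, 1.3]
opening: 0.0593
gripper_force: 20.0
```

>>> arm_command(
  deltas=[
    [[0,0,0.3,0,0,0],[0,0,0.7,0,0,0],[0,0,1.5,0,0,0],[0,0,2,0,0,0],[0,0,2,0,0,0],[0,0,1.5,0,0,0],[0,0,0,0,0,0],[0,0,0,0,0,0]],
  ],
)

```text
t: 11.02
tool_pos: [0.4816, 0.0832, 0.0922]
orientation: [-0.001, 3.139, 0.0]
force: [-0.7, -0.1, -1.0]
opening: 0.0591
gripper_force: 20.0
```

>>> arm_command(
  deltas=[
    [[1.2,-0.9,0,0,0,0],[2.1,-1.6,0,0,0,0],[2.1,-1.6,0,0,0,0],[2.1,-1.6,0,0,0,0],[2.1,-1.6,0,0,0,0],[2.1,-1.6,0,0,0,0],[2.1,-1.6,0,0,0,0],[2.1,-1.6,0,0,0,0],[1.4,-1.0,0,0,0,0],[0,0,-1,0,0,0],[0,0,-1.5,0,0,0],[0,0,-1.5,0,0,0]],
  ],
)

```text
t: 12.02
tool_pos: [0.6522, -0.0473, 0.0483]
orientation: [0.001, -3.139, -0.001]
force: [0.0, -0.7, -1.5]
opening: 0.0595
gripper_force: 20.0
```

>>> arm_command(
  deltas=[
    [[0,0,-0.5,0,0,0],[0,0,0,0,0,0],[0,0,0,0,0,0]],
  ],
)

```text
t: 12.27
tool_pos: [0.6523, -0.0471, 0.0449]
orientation: [0.002, -3.139, -0.001]
force: [-0.8, -0.6, -0.2]
opening: 0.0597
gripper_force: 20.0
```

```bash
python3 - <<'E'
from h import *
s=monitor.read_state(); print(s['tool_pos'],s['force'],s['opening'])
im=eyes.read_camera("side"); m=eyes.camera_model("side"); u,v=proj(m,[[.655,-.048,.02]])[0].astype(int); print(u,v)
cv2.imwrite("pics/p2.png",cv2.resize(im[v-60:v+50,u-70:u+70],None,fx=4,fy=4,interpolation=cv2.INTER_CUBIC))
E
```

```text
[ 0.65230562 -0.04706465  0.04488681] [-0.81016326 -0.60187147 -0.21668521] 0.0596747263427566
290 194
```

View pics/p2.png

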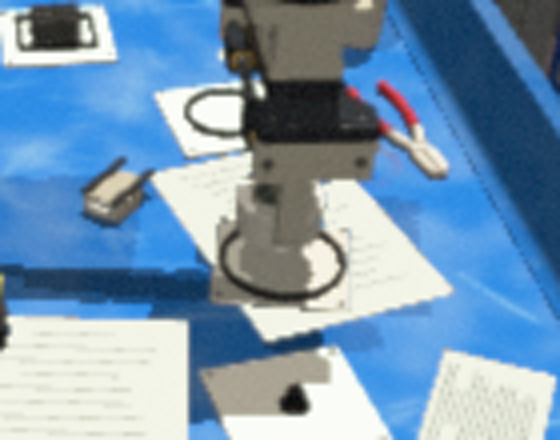

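The tin hangs above the large round rim, with its body attached to the lid. I lower and release it.

>>> arm_command(
  deltas=[
    [[0.2,-0.1,-1,0,0,0],[0,0,-1,0,0,0],[0,0,-0.7,0,0,0],[0,0,-0.3,0,0,0],[0,0,0,0,0,0],[0,0,0,0,0,0],[0,0,0,0,0,0]],
  ],
)

```text
t: 12.9
tool_pos: [0.6556, -0.0488, 0.0159]
orientation: [0.001, -3.141, -0.0]
force: [-0.3, -0.6, -1.2]
opening: 0.0592
gripper_force: 20.0
```

>>> arm_command(
  deltas=[
    [[0,0,0,0,0,0],[0,0,0,0,0,0],[0,0,0,0,0,0],[0,0,0,0,0,0],[0,0,1,0,0,0],[0,0,2,0,0,0],[0,0,3,0,0,0],[0,0,3,0,0,0],[0,0,3.5,0,0,0],[0,0,0,0,0,0],[0,0,0,0,0,0]],
  ],
  gripper=1,
)

```text
t: 13.82
tool_pos: [0.6582, -0.0492, 0.1461]
orientation: [-0.001, 3.134, -0.002]
force: [0.1, 0.3, -0.5]
opening: 0.0927
gripper_force: 0.0
```

```bash
python3 - <<'E'
from meas import *
s=monitor.read_state(); m=eyes.camera_model("wrist"); im=eyes.read_camera("wrist"); cv2.imwrite("pics/w3.png",im)
print(s['tool_pos'],s['orientation'])
u,v=proj(m,[[.655,-.048,.033]])[0].astype(int); print(u,v, proj(m,[[.655,-.048,.009]]))
c,b=up(im,u,v,60); g=cv2.cvtColor(c,cv2.COLOR_BGR2GRAY)
rep("rim",m,g<60,b,.009,500)
E
```

```text
[ 0.65820526 -0.04918593  0.14605948] [-8.99266033e-04  3.13422490e+00 -1.76478719e-03]
260 186 [[260.77496982 180.90122433]]
rim rect [655.4 -47.7] [84.5 83.8] 44.4 ell [655.5 -47.8] [83.7 84.1] px [261.  179.9]
rim rect [601.6 -29.6] [ 1.8 19.9] 18.2 ell [601.8 -29.8] [ 1.6 19.7] px [277.7 134. ]
rim rect [598.9 -66.7] [33.3 11.8] 79.9 ell [599.5 -68.5] [11.2 33.6] px [243.3 132.2]
```

View pics/w3.png

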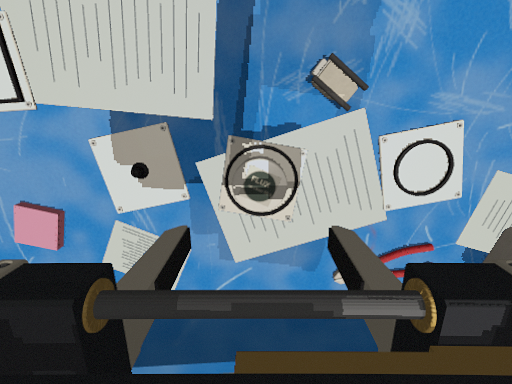

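The tin is inside the large rim, around px (260,182). The post is at (140,170) and the small rim at (424,166). Next I refine those bases and go to the jar.

>>> arm_command(
  deltas=[
    [[-1.5,-0.4,0,0,0,-0.9],[-2.4,-0.6,0,0,0,-0.9],[-2.4,-0.7,0,0,0,-0.9],[-2.4,-0.6,0,0,0,-0.9],[-2.4,-0.7,0,0,0,-0.9],[-2.4,-0.6,0,0,0,-0.9],[-2.4,-0.7,0,0,0,-0.9],[-2.4,-0.7,0,0,0,-0.9],[-2.4,-0.7,0,0,0,-0.9],[-1.2,-0.3,0,0,0,-0.4],[0,0,0,0,0,0],[0,0,0,0,0,0]],
  ],
)

```text
t: 14.87
tool_pos: [0.436, -0.1087, 0.1403]
orientation: [-0.233, -3.132, -0.001]
force: [0.6, -0.2, -0.8]
opening: 0.0932
gripper_force: 0.0
```

```bash
python3 - <<'E'
from meas import *
s=monitor.read_state(); m=eyes.camera_model("wrist"); im=eyes.read_camera("wrist"); cv2.imwrite("pics/w4.png",im)
print(s['tool_pos'],s['orientation'],proj(m,[[.439,-.109,.069],[.441,-.107,.031],[.534,-.3395,.009]]))
E
```

```text
[ 0.43595783 -0.10869145  0.14026164] [-2.33043671e-01 -3.13180118e+00 -8.16975353e-04] [[259.95703319 206.33490854]
 [261.97486503 195.60267356]
 [ 92.8715893  284.29658695]]
```

View pics/w4.png

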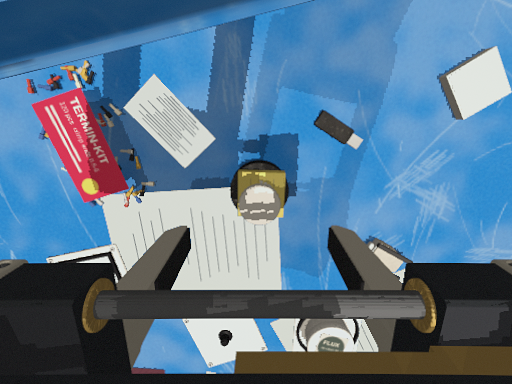

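The cap is near (262,205), the pad near (261,194) and the tape behind them, all matching the predictions. I descend onto the jar.

>>> arm_command(
  deltas=[
    [[0.1,0,-2,0,0,0],[0.1,0,-2,0,0,0],[0,0,-2,0,0,0],[0,0,-2,0,0,0],[0,0,-1.2,0,0,0],[0,0,-0.8,0,0,0],[0,0,0,0,0,0],[0,0,0,0,0,0],[0,0,0,0,0,0]],
  ],
)

```text
t: 15.67
tool_pos: [0.4396, -0.109, 0.042]
orientation: [0.231, 3.132, -0.0]
force: [-0.4, 0.2, 0.6]
opening: 0.093
gripper_force: 0.0
```

>>> arm_command(
  deltas=[
    [[0,0,0,0,0,0],[0,0,0,0,0,0],[0,0,0,0,0,0],[0,0,0,0,0,0],[0,0,0,0,0,0],[0,0,0,0,0,0],[0,0,0,0,0,0],[0,0,0,0,0,0],[0,0,0,0,0,0],[0,0,0,0,0,0],[0,0,0,0,0,0]],
  ],
  gripper=-1,
  squeeze=15,
)

```text
t: 16.58
tool_pos: [0.4387, -0.1088, 0.0412]
orientation: [-0.232, -3.133, -0.0]
force: [-0.4, 0.6, -0.1]
opening: 0.039
gripper_force: 15.0
```

>>> arm_command(
  deltas=[
    [[0,0,0.5,0,0,0],[0,0,1,0,0,0],[0,0,2,0,0,0],[0,0,2.5,0,0,0],[0.5,0.6,1.5,0,0,0],[1.4,1.7,0,0,0,1.3],[1.8,2.2,0,0,0,1.3],[1.8,2.2,0,0,0,1.3],[1.8,2.2,0,0,0,1.3],[1.8,2.2,0,0,0,1.3],[1.8,2.2,0,0,0,1.3],[1.8,2.2,0,0,0,1.3]],
  ],
)

```text
t: 17.58
tool_pos: [0.5667, 0.0474, 0.1172]
orientation: [-0.019, 3.141, -0.0]
force: [-0.2, 0.4, 0.8]
opening: 0.0391
gripper_force: 15.0
```

>>> arm_command(
  deltas=[
    [[1.8,2.2,0,0,0,1.3],[1.8,2.2,0,0,0,1.3],[1.8,2.2,0,0,0,1.3],[1.5,2,0,0,0,1.3],[0.8,0.9,-1,0,0,0],[0,0,-2,0,0,0],[0,0,-1.5,0,0,0],[0,0,-1,0,0,0],[0,0,0,0,0,0],[0,0,0,0,0,0]],
  ],
)

```text
t: 18.42
tool_pos: [0.6418, 0.1406, 0.0605]
orientation: [0.159, -3.136, 0.0]
force: [-0.6, 0.4, -0.8]
opening: 0.0386
gripper_force: 15.0
```

```bash
python3 - <<'E'
from meas import *
s=monitor.read_state(); print(s['tool_pos'],s['orientation'],s['opening'])
m=eyes.camera_model("wrist"); im=cv2.imread("pics/w4.png")
im=cv2.imread("pics/w3.png")
# wrist pose for w3: fixed camera-to-tool transform from current readings
from scipy.spatial.transform import Rotation as Ro
Rc=cv2.Rodrigues(m['rvec'])[0]; Rt=Ro.from_rotvec(s['orientation']).as_matrix(); A=Rc@Rt; t=m['tvec']+Rc@s['tool_pos']
R3=Ro.from_rotvec([-8.9927e-4,3.13422,-1.7648e-3]).as_matrix(); p3=np.array([.65820526,-.04918593,.14605948])
Rc3=A@R3.T; m3=dict(m,rvec=cv2.Rodrigues(Rc3)[0].ravel(),tvec=t-Rc3@p3)
c,b=up(im,424,166,36); g=cv2.cvtColor(c,cv2.COLOR_BGR2GRAY); rep("smallrim",m3,g<60,b,.009,500)
c,b=up(im,140,170,14); g=cv2.cvtColor(c,cv2.COLOR_BGR2GRAY); rep("post",m3,g<60,b,.019,200)
c,b=up(im,260,180,45); g=cv2.cvtColor(c,cv2.COLOR_BGR2GRAY); rep("largerim",m3,g<60,b,.009,500)
E
```

```text
[0.64177126 0.14055227 0.06054861] [ 1.58738089e-01 -3.13553649e+00  4.06054912e-04] 0.03860809042249829
smallrim rect [639.7 136.1] [65.9 63.9] 67.0 ell [639.8 136.1] [63.7 65.8] px [422.8 167.2]
post rect [ 640.1 -181.9] [18.6 18. ] 71.6 ell [ 640.2 -182.3] [17.3 19.4] px [139.3 170.3]
largerim rect [655.3 -47.6] [84.4 83.8] 44.4 ell [655.4 -47.6] [83.7 84.1] px [261.  179.9]
largerim rect [604.2 -66.6] [ 4.  24.4] 0.0 ell [603.8 -61.7] [ 3.4 28.3] px [244.3 135.8]
```

>>> arm_command(
  deltas=[
    [[-0.2,-0.3,-1.2,0,0,0],[0,0,-1.2,0,0,0],[0,0,-1,0,0,0],[0,0,-0.7,0,0,0],[0,0,-0.4,0,0,0],[0,0,0,0,0,0],[0,0,0,0,0,0],[0,0,0,0,0,0]],
  ],
)

```text
t: 19.08
tool_pos: [0.6411, 0.1383, 0.0166]
orientation: [-0.16, 3.137, 0.0]
force: [0.0, 0.2, -0.6]
opening: 0.0385
gripper_force: 15.0
```

>>> arm_command(
  deltas=[
    [[0,0,-0.1,0,0,0],[0,0,-0.1,0,0,0],[0,0,0,0,0,0],[0,0,0,0,0,0]],
  ],
)

```text
t: 19.42
tool_pos: [0.6407, 0.1382, 0.0143]
orientation: [-0.16, 3.137, 0.0]
force: [0.7, 0.8, -0.4]
opening: 0.0386
gripper_force: 15.0
```

>>> arm_command(
  deltas=[
    [[0,0,0,0,0,0],[0,0,0,0,0,0],[0,0,0,0,0,0],[0,0,0,0,0,0],[0,0,1,0,0,0],[0,0,2,0,0,0],[0,0,3,0,0,0],[0,0,3,0,0,0],[0,0,3,0,0,0],[0,0,0,0,0,0],[0,0,0,0,0,0]],
  ],
  gripper=1,
)

```text
t: 20.33
tool_pos: [0.6429, 0.1385, 0.1384]
orientation: [-0.159, 3.131, 0.001]
force: [-0.1, -0.0, -0.1]
opening: 0.0931
gripper_force: 0.0
```

```bash
python3 - <<'E'
from meas import *
s=monitor.read_state(); m=eyes.camera_model("wrist"); im=eyes.read_camera("wrist"); cv2.imwrite("pics/w5.png",im)
print(s['tool_pos'],s['orientation'],proj(m,[[.640,.137,.042],[.640,.137,.009]]))
c,b=up(im,260,190,45); g=cv2.cvtColor(c,cv2.COLOR_BGR2GRAY); rep("rim",m,g<60,b,.009,500)
hs=cv2.cvtColor(c,cv2.COLOR_BGR2HSV)
t=eyes.read_camera("top"); mt=eyes.camera_model("top"); c,b=up(t,289,237,22); q=cv2.cvtColor(c,cv2.COLOR_BGR2HSV)
rep("pad",mt,(q[...,0]>18)&(q[...,0]<40)&(q[...,1]>90)&(q[...,2]>100),b,.031)
cv2.imwrite("pics/c5.png",np.hstack([cv2.resize(im[110:280,150:370],(440,340),interpolation=cv2.INTER_CUBIC),cv2.resize(c,(340,340))]))
E
```

```text
[0.64290358 0.1384848  0.13840942] [-1.59488548e-01  3.13107312e+00  8.60474878e-04] [[258.36569864 191.6990619 ]
 [258.46269582 182.97965227]]
rim rect [629.9  87.8] [27.5  2.8] 11.2 ell [630.2  88.3] [ 2.7 23.8] px [215.9 169.8]
rim rect [637.5 137.5] [59.6 64.5] 3.6 ell [639.8 137.6] [61.3 61.9] px [259.1 176.9]
pad rect [ 440.5 -107.5] [53.9 53.8] 80.0 ell [ 439.8 -107.8] [57.6 58.3] px [287.9 237.8]
```

View pics/c5.png

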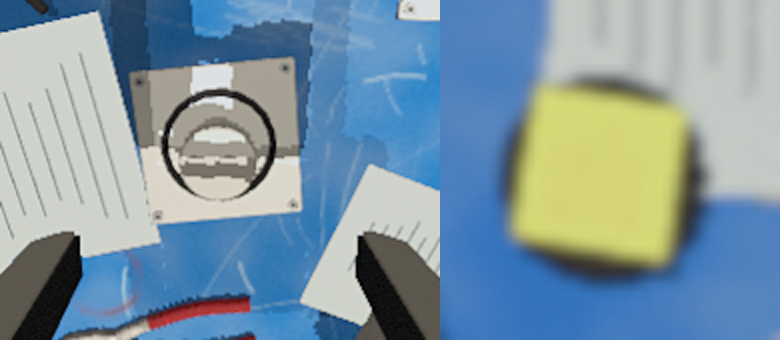

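The jar stands in the small rim, at crop (220,155). The pad on the tape is unmoved at (440.5,-107.5), tilted by about -9°. I go for the pad.

>>> arm_command(
  deltas=[
    [[-1.2,-1.5,0,0,0,-1.3],[-1.8,-2.2,0,0,0,-1.3],[-1.8,-2.2,0,0,0,-1.3],[-1.8,-2.2,0,0,0,-1.3],[-1.8,-2.2,0,0,0,-1.3],[-1.8,-2.2,0,0,0,-1.3],[-1.8,-2.2,0,0,0,-1.3],[-1.8,-2.2,0,0,0,-1.3],[-1.8,-2.2,0,0,0,-1.3],[-1.8,-2.2,0,0,0,-1.3],[-1.8,-2.2,0,0,0,-1.3],[-1.0,-1.2,-1,0,0,-0.7]],
  ],
)

```text
t: 21.43
tool_pos: [0.437, -0.1105, 0.1241]
orientation: [-0.254, -3.131, 0.001]
force: [0.6, 0.2, 0.0]
opening: 0.0933
gripper_force: 0.0
```

>>> arm_command(
  deltas=[
    [[0,0,-2,0,0,0],[0,0,-2,0,0,0],[0,0,-2,0,0,0],[0,0,-1.5,0,0,0],[0,0,-0.7,0,0,0],[0,0,0,0,0,0],[0,0,0,0,0,0],[0,0,0,0,0,0],[0,0,0,0,0,0]],
  ],
)

```text
t: 22.18
tool_pos: [0.4396, -0.1091, 0.0433]
orientation: [0.251, 3.13, -0.001]
force: [-0.1, 1.0, 0.4]
opening: 0.0927
gripper_force: 0.0
```

>>> arm_command(
  deltas=[
    [[0.1,0.1,-0.7,0,0,0],[0,0,-0.7,0,0,0],[0,0,-0.4,0,0,0],[0,0,0,0,0,0],[0,0,0,0,0,0],[0,0,0,0,0,0],[0,0,0,0,0,0]],
  ],
)

```text
t: 22.77
tool_pos: [0.4398, -0.1079, 0.0244]
orientation: [0.251, 3.131, -0.0]
force: [-0.2, 0.2, 0.7]
opening: 0.093
gripper_force: 0.0
```

>>> arm_command(
  deltas=[
    [[0,0,0,0,0,0],[0,0,0,0,0,0],[0,0,0,0,0,0],[0,0,0,0,0,0],[0,0,0,0,0,0],[0,0,0,0,0,0],[0,0,0,0,0,0],[0,0,0,0,0,0],[0,0,0,0,0,0],[0,0,0,0,0,0]],
  ],
  gripper=-1,
  squeeze=15,
)

```text
t: 23.6
tool_pos: [0.4397, -0.1078, 0.0242]
orientation: [-0.251, -3.132, 0.0]
force: [0.0, 0.0, -0.8]
opening: 0.0502
gripper_force: 15.0
```

>>> arm_command(
  deltas=[
    [[0,0,0.3,0,0,0],[0,0,0.7,0,0,0],[0,0,1.5,0,0,0],[0,0,2,0,0,0],[0,0,2,0,0,0],[0,0,1.5,0,0,0],[0,0,0,0,0,0],[0,0,0,0,0,0]],
  ],
)

```text
t: 24.27
tool_pos: [0.4406, -0.1082, 0.1053]
orientation: [0.251, 3.129, -0.001]
force: [-0.4, -0.3, -0.8]
opening: 0.05
gripper_force: 15.0
```

```bash
python3 - <<'E'
from meas import *
s=monitor.read_state(); print(s['tool_pos'],s['orientation'],s['opening'])
im=eyes.read_camera("side"); m=eyes.camera_model("side"); u,v=proj(m,[[.44,-.108,.05]])[0].astype(int)
w=eyes.read_camera("wrist"); cv2.imwrite("pics/w6.png",w)
cv2.imwrite("pics/c6.png",np.hstack([cv2.resize(im[v-45:v+45,u-45:u+45],(390,390),interpolation=cv2.INTER_CUBIC),cv2.resize(w[130:290,180:340],(390,390))]))
E
```

```text
[ 0.4406109  -0.10816933  0.10527611] [ 2.50900872e-01  3.12887865e+00 -1.20606677e-03] 0.050014239772006495
```

View pics/c6.png

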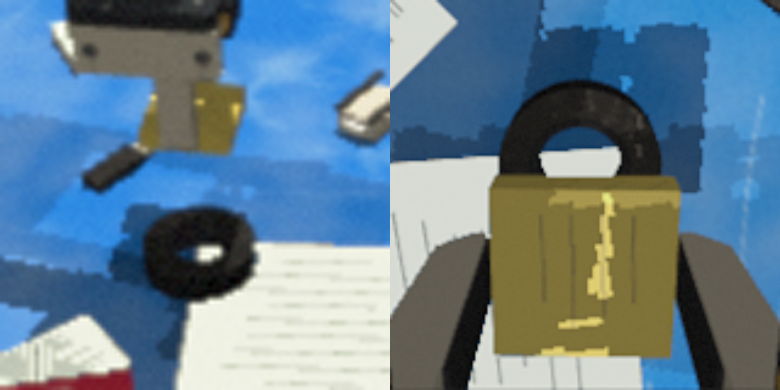

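The pad is held and the tape stays on the surface. I check numerically that the pad is flat, and locate the tape.

```bash
python3 - <<'E'
from meas import *
s=monitor.read_state(); m=eyes.camera_model("wrist"); w=cv2.imread("pics/w6.png")
R=cv2.Rodrigues(m['rvec'])[0]; print("cam",(-R.T@m['tvec']).round(3))
z=s['tool_pos'][2]+.0068; x,y=.4405,-.1078; a=np.radians(80.8)
e=np.array([np.cos(a),np.sin(a)])*.025; f=np.array([-e[1],e[0]])
C=[[x+i*e[0]+j*f[0],y+i*e[1]+j*f[1],z] for i,j in((-1,-1),(1,-1),(1,1),(-1,1))]; print(proj(m,C).round(0).tolist())
q=cv2.cvtColor(w,cv2.COLOR_BGR2HSV); k=np.zeros(q.shape[:2],bool); k[150:290,200:320]=1
for c in comps(k&(q[...,0]>18)&(q[...,0]<40)&(q[...,1]>90),300): print(cv2.minAreaRect(c.astype(np.float32)),cv2.boundingRect(c))
t=eyes.read_camera("top"); mt=eyes.camera_model("top")
c,b=up(w,260,180,32); g=cv2.cvtColor(c,cv2.COLOR_BGR2GRAY); rep("tape",m,g<60,b,.019,500)
for c in comps(g<60,500):
    P=cast(m,b(c),.019)[:,:2]*1000
    print(P.min(0).round(1),P.max(0).round(1))
E
```

```text
cam [ 0.356 -0.095  0.27 ]
[[224.0, 278.0], [297.0, 278.0], [300.0, 209.0], [221.0, 209.0]]
((259.0, 238.0), (74.0, 78.0), 90.0) (220, 201, 79, 75)
tape rect [ 415.9 -104.3] [62.7 53. ] 81.3 ell [ 419.8 -107. ] [54.6 62.6] px [256.6 178.2]
[ 388.4 -139.2] [446.5 -76.3]
```

>>> arm_command(
  deltas=[
    [[0.5,-1.2,0,0,0,1.3],[0.9,-2.2,0,0,0,1.3],[0.9,-2.2,0,0,0,1.3],[0.9,-2.2,0,0,0,1.3],[0.9,-2.2,0,0,0,1.3],[0.9,-2.2,0,0,0,1.3],[0.9,-2.2,0,0,0,1.3],[0.9,-2.2,0,0,0,1.3],[0.9,-2.2,0,0,0,1.3],[0.9,-2.2,0,0,0,1.3],[0.7,-2.2,0,0,0,0],[0,0,0,0,0,0]],
  ],
)

```text
t: 25.42
tool_pos: [0.5324, -0.3429, 0.1023]
orientation: [0.102, -3.139, 0.0]
force: [0.4, -0.8, -0.2]
opening: 0.0502
gripper_force: 15.0
```

>>> arm_command(
  deltas=[
    [[0,0,-1.5,0,0,0],[0,0,-2,0,0,0],[0,0,-1.5,0,0,0],[0,0,-1,0,0,0],[0,0,0,0,0,0],[0,0,0,0,0,0],[0,0,0,0,0,0]],
  ],
)

```text
t: 26.0
tool_pos: [0.5331, -0.3399, 0.0449]
orientation: [-0.105, 3.139, -0.001]
force: [0.7, -0.8, -0.5]
opening: 0.0501
gripper_force: 15.0
```

```bash
python3 - <<'E'
from meas import *
s=monitor.read_state(); print(s['tool_pos'],s['orientation'],s['opening'])
o=s['orientation']; print("yaw",2*np.degrees(np.arctan2(o[1],o[0]))-90)
m=eyes.camera_model("wrist"); w=eyes.read_camera("wrist"); cv2.imwrite("pics/w7.png",w)
print(proj(m,[[.534,-.3395,.009]]))
c,b=up(w,260,190,55); g=cv2.cvtColor(c,cv2.COLOR_BGR2GRAY); rep("rim",m,g<60,b,.009,900)
E
```

```text
[ 0.53306012 -0.33986638  0.04493878] [-1.05236246e-01  3.13922034e+00 -7.69240887e-04] 0.05014471314432221
yaw 93.84002074179804
[[260.06974368 219.00598448]]
rim rect [ 547.7 -304.7] [15.9  6.1] 6.2 ell [ 550.9 -305. ] [ 5.1 18.3] px [299.9 238.3]
rim rect [ 551.9 -374. ] [16.8  6.3] 1.4 ell [ 555.1 -373.2] [ 5.3 19.7] px [218.1 237.8]
rim rect [ 516.9 -341.5] [44.5 75.4] 3.6 ell [ 519.5 -341.3] [55. 83.] px [259.2 188.1]
rim rect [ 476.5 -320.2] [15.4 29.9] 3.3 ell [ 478.5 -318.1] [15.7 26.7] px [292.  152.8]
```

View pics/w7.png

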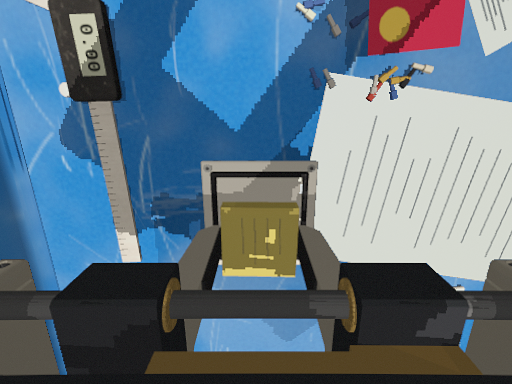

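The held pad, at px (260,240), sits centrally over the square rim around (260,219) and is squared to it. I lower it.

>>> arm_command(
  deltas=[
    [[0,0,-1,0,0,0],[0,0,-1,0,0,0],[0,0,-0.8,0,0,0],[0,0,-0.4,0,0,0],[0,0,0,0,0,0],[0,0,0,0,0,0],[0,0,0,0,0,0],[0,0,0,0,0,0],[0,0,0,0,0,0]],
  ],
)

```text
t: 26.8
tool_pos: [0.533, -0.34, 0.0126]
orientation: [-0.105, 3.139, -0.001]
force: [-0.9, -1.1, -1.2]
opening: 0.05
gripper_force: 15.0
```

>>> arm_command(
  deltas=[
    [[0,0,-0.1,0,0,0],[0,0,-0.1,0,0,0],[0,0,0,0,0,0],[0,0,0,0,0,0],[0,0,0,0,0,0]],
  ],
)

```text
t: 27.22
tool_pos: [0.5327, -0.3398, 0.0102]
orientation: [0.105, -3.14, -0.0]
force: [-0.7, -0.6, -0.3]
opening: 0.05
gripper_force: 15.0
```

>>> arm_command(
  deltas=[
    [[0,0,0,0,0,0],[0,0,0,0,0,0],[0,0,0,0,0,0],[0,0,0,0,0,0],[0,0,1,0,0,0],[0,0,2,0,0,0],[0,0,3,0,0,0],[0,0,3,0,0,0],[0,0,3,0,0,0],[0,0,0,0,0,0],[0,0,0,0,0,0]],
  ],
  gripper=1,
)

```text
t: 28.13
tool_pos: [0.5345, -0.3412, 0.1343]
orientation: [-0.105, 3.135, -0.006]
force: [-0.3, -0.3, -0.7]
opening: 0.0928
gripper_force: 0.0
```

```bash
python3 - <<'E'
from meas import *
s=monitor.read_state(); print(s['tool_pos'],s['orientation'],s['opening'])
m=eyes.camera_model("wrist"); w=eyes.read_camera("wrist"); cv2.imwrite("pics/w8.png",w)
c,b=up(w,260,185,45); g=cv2.cvtColor(c,cv2.COLOR_BGR2GRAY); rep("rim",m,g<60,b,.009,900)
q=cv2.cvtColor(c,cv2.COLOR_BGR2HSV); rep("pad",m,(q[...,0]>18)&(q[...,0]<40)&(q[...,1]>90),b,.016,900)
t=eyes.read_camera("top"); mt=eyes.camera_model("top"); c,b=up(t,288,238,22); g=cv2.cvtColor(c,cv2.COLOR_BGR2GRAY)
rep("tape",mt,g<80,b,.019)
E
```

```text
[ 0.53448165 -0.34117477  0.1342512 ] [-0.10487649  3.13488626 -0.00633089] 0.09280128061089282
rim rect [ 532.6 -340.5] [75.  75.1] 3.9 ell [ 532.7 -340.5] [87.5 88. ] px [260.8 183.7]
rim rect [ 482.3 -313.9] [ 4.  17.3] 3.8 ell [ 482.2 -313.5] [ 4.2 21.4] px [289.  141.4]
pad rect [ 531.7 -340.7] [51.5 50.1] 3.2 ell [ 531.8 -340.6] [57.8 59.8] px [260.7 185.4]
tape rect [ 436.8 -108.5] [66.8 63.6] 13.4 ell [ 436.9 -109.1] [63.6 67.8] px [288.4 239.4]
```

The pad is flat, centred in its rim and squared to within a degree. Last is the tape roll, at (437,-109).

>>> arm_command(
  deltas=[
    [[-0.5,1.2,0,0,0,0],[-0.9,2.2,0,0,0,0],[-0.9,2.2,0,0,0,0],[-0.9,2.2,0,0,0,0],[-0.9,2.2,0,0,0,0],[-0.9,2.2,0,0,0,0],[-0.9,2.2,0,0,0,0],[-0.9,2.2,0,0,0,0],[-0.9,2.2,0,0,0,0],[-0.9,2.2,0,0,0,0],[-0.9,2.2,-1,0,0,0],[0,0,-2,0,0,0]],
  ],
)

```text
t: 29.23
tool_pos: [0.4369, -0.105, 0.1003]
orientation: [-0.108, 3.139, 0.002]
force: [-0.7, 0.1, -0.7]
opening: 0.093
gripper_force: 0.0
```

>>> arm_command(
  deltas=[
    [[0,0,-2,0,0,0],[0,0,-2,0,0,0],[0,0,-2,0,0,0],[0,0,-1.5,0,0,0],[0,0,-0.5,0,0,0],[0,0,0,0,0,0],[0,0,0,0,0,0],[0,0,0,0,0,0]],
  ],
)

```text
t: 29.9
tool_pos: [0.4382, -0.1081, 0.021]
orientation: [-0.105, 3.139, -0.001]
force: [-0.1, -1.0, -0.5]
opening: 0.0929
gripper_force: 0.0
```

>>> arm_command(
  deltas=[
    [[0,0,-0.7,0,0,0],[0,0,-0.6,0,0,0],[0,0,-0.3,0,0,0],[0,0,0,0,0,0],[0,0,0,0,0,0],[0,0,0,0,0,0]],
  ],
)

```text
t: 30.4
tool_pos: [0.4377, -0.1078, 0.0043]
orientation: [-0.105, 3.14, 0.0]
force: [-0.0, -0.3, 0.7]
opening: 0.0929
gripper_force: 0.0
```

>>> arm_command(
  deltas=[
    [[0,0,0,0,0,0],[0,0,0,0,0,0],[0,0,0,0,0,0],[0,0,0,0,0,0],[0,0,0,0,0,0],[0,0,0,0,0,0],[0,0,0,0,0,0],[0,0,0,0,0,0]],
  ],
  gripper=-1,
  squeeze=15,
)

```text
t: 31.07
tool_pos: [0.4378, -0.1079, 0.0043]
orientation: [-0.105, 3.14, -0.0]
force: [-0.8, 0.2, 0.6]
opening: 0.0674
gripper_force: 15.0
```

>>> arm_command(
  deltas=[
    [[0,0,0.3,0,0,0],[0,0,0.7,0,0,0],[0,0,1.5,0,0,0],[0,0,2,0,0,0],[0,0,2,0,0,0],[0,0,1.5,0,0,0],[0,0,0,0,0,0],[0,0,0,0,0,0]],
  ],
)

```text
t: 31.73
tool_pos: [0.4386, -0.1082, 0.0852]
orientation: [-0.105, 3.137, -0.002]
force: [-0.4, -0.6, -0.1]
opening: 0.0675
gripper_force: 15.0
```

```bash
python3 - <<'E'
from meas import *
s=monitor.read_state(); print(s['tool_pos'])
m=eyes.camera_model("wrist"); w=eyes.read_camera("wrist"); cv2.imwrite("pics/w9.png",w)
z=s['tool_pos'][2]-.005+.019
u,v=proj(m,[[.438,-.108,z]])[0].astype(int); print(u,v)
c,b=up(w,u,v,70); g=cv2.cvtColor(c,cv2.COLOR_BGR2GRAY); rep("tape",m,g<60,b,z,900)
h=cv2.morphologyEx((g<60).astype(np.uint8),cv2.MORPH_OPEN,np.ones((9,9)))
cs,hi=cv2.findContours(h,cv2.RETR_CCOMP,cv2.CHAIN_APPROX_NONE)
for c_,q in zip(cs,hi[0]):
    if q[3]>=0 and cv2.contourArea(c_)>3000:
        e=cv2.fitEllipse((cast(m,b(c_.reshape(-1,2)),z)[:,:2]*1000).astype(np.float32)); print("hole",np.round(e[0],1),np.round(e[1],1))
E
```

```text
[ 0.43857541 -0.10815531  0.08520965]
259 247
tape rect [ 441.7 -108.5] [99.8 96.8] 3.9 ell [ 445.9 -107.7] [ 98.6 102.5] px [264.7 256. ]
hole [ 463.8 -108.6] [ 7.2 13.8]
hole [457.9 -76.6] [23.7 26.9]
hole [ 462.  -137.6] [24.6 27.5]
hole [ 434.8 -109. ] [24.3 30.2]
hole [418.  -94.5] [ 9.6 18.9]
```

>>> arm_command(
  deltas=[
    [[1.2,-0.5,0,0,0,0],[2.4,-0.9,0,0,0,0],[2.4,-0.9,0,0,0,0],[2.4,-0.9,0,0,0,0],[2.4,-0.9,0,0,0,0],[2.4,-0.9,0,0,0,0],[2.4,-0.9,0,0,0,0],[2.4,-0.9,0,0,0,0],[2.3,-0.9,0,0,0,0],[0,0,-1,0,0,0],[0,0,-1.5,0,0,0],[0,0,-1,0,0,0]],
  ],
)

```text
t: 32.78
tool_pos: [0.6382, -0.1839, 0.045]
orientation: [0.105, -3.135, -0.003]
force: [-0.3, 0.3, -0.6]
opening: 0.0672
gripper_force: 15.0
```

>>> arm_command(
  deltas=[
    [[0,0,-0.8,0,0,0],[0,0,0,0,0,0],[0,0,0,0,0,0],[0,0,0,0,0,0],[0,0,0,0,0,0]],
  ],
)

```text
t: 33.2
tool_pos: [0.6412, -0.185, 0.0424]
orientation: [-0.105, 3.138, -0.001]
force: [0.3, -0.6, -0.4]
opening: 0.0676
gripper_force: 15.0
```

```bash
python3 - <<'E'
from meas import *
s=monitor.read_state(); print(s['tool_pos'],s['opening'])
w=eyes.read_camera("wrist"); m=eyes.camera_model("wrist")
print(proj(m,[[.6405,-.185,.019],[.6405,-.185,.004],[.641,-.185,s['tool_pos'][2]+.015]]))
im=eyes.read_camera("side"); u,v=proj(eyes.camera_model("side"),[[.64,-.185,.02]])[0].astype(int)
cv2.imwrite("pics/c9.png",np.hstack([cv2.resize(im[v-45:v+45,u-45:u+45],(390,390),interpolation=cv2.INTER_CUBIC),cv2.resize(w[140:280,190:330],(390,390))]))
E
```

```text
[ 0.64121973 -0.1849931   0.04241981] 0.06762996491247013
[[259.80740474 223.24816631]
 [259.79287539 215.77035515]
 [259.8023586  248.88988871]]
```

View pics/c9.png

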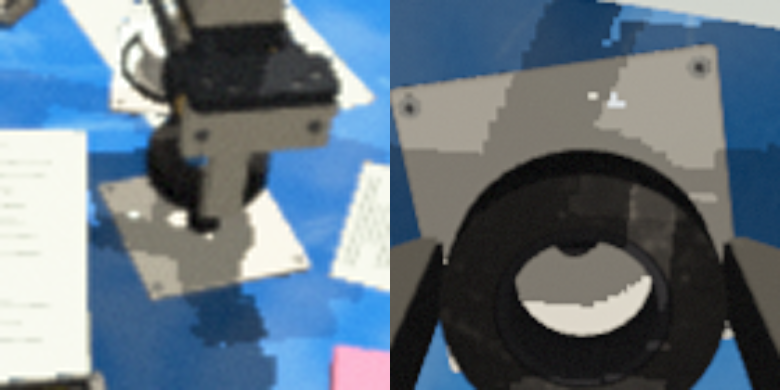

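The view shows the post, at px (257,229), just inside the roll's hole as expected from the prediction of (260,223) for its tip. It lies about 2 mm toward -y. I shift slightly and lower.

>>> arm_command(
  deltas=[
    [[0,-0.1,-0.8,0,0,0],[0,0,-0.8,0,0,0],[0,0,-0.8,0,0,0],[0,0,-0.5,0,0,0],[0,0,-0.2,0,0,0],[0,0,0,0,0,0],[0,0,0,0,0,0],[0,0,0,0,0,0],[0,0,0,0,0,0]],
  ],
)

```text
t: 34.05
tool_pos: [0.6411, -0.186, 0.0106]
orientation: [-0.105, 3.139, -0.0]
force: [-0.4, 0.0, 0.1]
opening: 0.0675
gripper_force: 15.0
```

>>> arm_command(
  deltas=[
    [[0,0,-0.1,0,0,0],[0,0,-0.1,0,0,0],[0,0,0,0,0,0],[0,0,0,0,0,0],[0,0,0,0,0,0]],
  ],
)

```text
t: 34.47
tool_pos: [0.6409, -0.1859, 0.0084]
orientation: [-0.105, 3.139, -0.0]
force: [-0.1, 0.6, 0.6]
opening: 0.0675
gripper_force: 15.0
```

>>> arm_command(
  deltas=[
    [[0,0,0,0,0,0],[0,0,0,0,0,0],[0,0,0,0,0,0],[0,0,0,0,0,0],[0,0,0,0,0,0],[0,0,1,0,0,0],[0,0,2,0,0,0],[0,0,3,0,0,0],[0,0,3,0,0,0],[0,0,3,0,0,0],[0,0,0,0,0,0],[0,0,0,0,0,0]],
  ],
  gripper=1,
)

```text
t: 35.47
tool_pos: [0.6428, -0.1866, 0.1324]
orientation: [-0.105, 3.134, -0.004]
force: [1.0, 0.1, 0.3]
opening: 0.093
gripper_force: 0.0
```

```bash
python3 - <<'E'
from meas import *
s=monitor.read_state(); print(s['tool_pos'],s['opening'],s['t'])
w=eyes.read_camera("wrist"); m=eyes.camera_model("wrist"); cv2.imwrite("pics/w10.png",w)
u,v=proj(m,[[.6405,-.186,.02]])[0].astype(int); print(u,v)
c,b=up(w,u,v,45); g=cv2.cvtColor(c,cv2.COLOR_BGR2GRAY); h=(g<60).astype(np.uint8)
cs,hi=cv2.findContours(h,cv2.RETR_CCOMP,cv2.CHAIN_APPROX_NONE)
for c_,q in zip(cs,hi[0]):
    if cv2.contourArea(c_)>900:
        P=cast(m,b(c_.reshape(-1,2)),.023)[:,:2]*1000; e=cv2.fitEllipse(P.astype(np.float32)); print("hole" if q[3]>=0 else "outer",np.round(e[0],1),np.round(e[1],1),P.min(0).round(1),P.max(0).round(1))
E
```

```text
[ 0.64280347 -0.18661836  0.13241931] 0.09297913898967805 35.4667
259 190
outer [ 635.4 -187.8] [16.6 17.2] [ 626.8 -196.5] [ 643.9 -179.1]
outer [ 636.4 -233.1] [ 3.7 12.9] [ 629.7 -235. ] [ 641.5 -230.4]
outer [ 638.2 -186. ] [63.3 66.3] [ 604.5 -218.4] [ 671.3 -153.9]
hole [ 636.7 -186.3] [28.9 32.3] [ 621.9 -202.7] [ 651.6 -170. ]
hole [ 615.6 -179.9] [ 8.3 12.3] [ 608.8 -186.2] [ 620.8 -175.8]
```

```bash
python3 - <<'E'
from meas import *
t=eyes.read_camera("top"); m=eyes.camera_model("top")
def hs(c): return cv2.cvtColor(c,cv2.COLOR_BGR2HSV)
for n,p,z in(("sink",(.512,.268),.026),("pad",(.533,-.340),.016),("jar",(.640,.137),.042),("tin",(.655,-.048),.033)):
    u,v=proj(m,[[*p,z]])[0].round().astype(int); c,b=up(t,u,v,11 if n in("sink","jar") else 14 if n=="tin" else 12); q=hs(c)
    if n=="sink": k=q[...,2]<95
    elif n=="pad": k=(q[...,0]>18)&(q[...,0]<40)&(q[...,1]>80)
    else: k=(q[...,2]>165)&(q[...,1]<70)
    print(n,u,v); rep(n,m,k,b,z,800)
E
```

```text
sink 135 210
sink rect [510.3 261.6] [38.7 32.6] 2.8 ell [510.8 261.7] [35.5 43.7] px [137.1 210.7]
pad 381 200
pad rect [ 532.7 -340.4] [49.1 45.2] 3.4 ell [ 529.6 -344.5] [40.9 58.4] px [382.6 200.7]
jar 188 158
jar rect [639.5 136.3] [59.6 57.1] 0.9 ell [643.4 137.6] [56.8 59.1] px [187.6 154.8]
tin 262 152
tin rect [651.1 -47.8] [72.3 67.9] 89.2 ell [650.4 -48.9] [67.1 78.6] px [262.6 156. ]
tin rect [682.7 -73. ] [23.1 17.9] 89.1 ell [685.5 -77. ] [14.4 27.3] px [273.  139.7]
tin rect [683.2 -25.5] [27.3 18.4] 89.2 ell [686.2 -21.3] [16.  29.9] px [251.7 139.6]
```

```bash
python3 -c "
from plant import ticket
print(ticket.close_job())"
```

```text
the job is handed in; nothing more can be done
None
```

All five things are on their own bases and the job is handed in at about 36 s: the tape roll over the post, and the tin, jar, note pad and heat sink inside their rims. The last top view put the sink up to 6 mm off centre, still inside its rim; the wrist camera showed it nearly centred.

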